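Line up sawn nut blanks by width on the display board

ROBOT

A 7-joint arm with a two-finger parallel gripper is mounted at the origin on the work surface. World frame = base frame: x ahead of the robot, y to its left, z up, the work surface at z = 0. Lengths are in m, angles in rad, forces in N, time in s.
With the tool pointing down it reaches from about 0.375 to 0.925 m from the base axis. Payload 3.1 kg.
Tool frame: the origin (TCP) lies between the finger pads; the fingertips stand 19 mm ahead of it and the grasp point (between the pads) is the TCP; z points along the fingers, y is the direction in which the jaws open and shut (so a half turn about z gives the same grasp; the last joint's range is limited). The gripper opens to 85 mm and grips with 20 to 120 N. Pads are 22 mm wide; open, the fingers measure 114 mm over their backs; the gripper's body (76 mm by 85 mm) begins 54 mm behind the grasp point. The pads swing forward as they close: fully open they stand 13 mm farther back than shut.
Start: joints at [-1.205, 0.383, 0.044, 1.598, -0.018, 1.161, -0.05], TCP at [0.291, 0.581, 0.25] pointing down, gripper open.
Joint ranges: [-2.61, 2.61], [-0.41, 2.15], [-1.48, 1.57], [0, 2.5], [-1.57, 4.71], [0.05, 1.97], [-2.85, 2.85]. Speed limits (rad/s): [2.79, 2.79, 3.14, 3.14, 3.14, 3.14, 3.14].

INTERFACE

Orientations are given as a unit quaternion [x, y, z, w].
In Python, from bench import move_ptp, movel, move_j, move_gripper, pause, inverse_kinematics, read_camera, camera_params, MotionError, sign_off, look_for, tip_of, read_time_s, read_qpos, read_joint_vel, read_effort, read_eef_pos, read_tcp_rot, read_ft_force, read_ft_torque, read_finger_gap gives the robot as it stands. Calls block until the motion is done:
- move_ptp(position, orientation): joint-space move of the TCP to a pose.
- movel(position, orientation=None, speed=0.15): straight line of the TCP; orientation=None keeps the orientation; speed is the mean speed in m/s.
- move_j(angles): joint-space move.
- move_gripper(opening, effort=None): finger opening in m; effort is the grip in N (None keeps the last); returns when the fingers have stopped.
- pause(seconds).
- inverse_kinematics(position, orientation): joint angles nearest the present ones, or None.
- read_camera(name): name is "side" or "top" or "wrist"; returns the picture (400x640x3 uint8, red, green, blue); there is no depth.
- camera_params(name): a dict with "K" (3x3 intrinsics, pixels), "camera_from_world" (4x4, takes a point from world to camera coordinates). Camera axes: x right, y down, z forward; pixel columns grow to the right and rows downward; lengths in m; the calibration is good to about 2 mm. A picture is of the moment at which its call begins: read the wrist's pose just before it. camera_params takes no time and is no camera call; for the wrist camera it gives the pose at the moment of the call.
A pose or a line that the arm cannot do raises MotionError and nothing moves.
- sign_off(): hands the job in, once; it reports no verdict.
Trained networks look in the newest picture that a camera, given by its name, has taken for a name from the list of things; names that differ only in an ending like _2 or _b are one class to them, and where a whole thing is asked for, a point or a joint stands for the part that bears it (a point fixed in the world has none). Each returns a list of dicts, best first, with "confidence" (0 to 1); they miss things now and then, are a little off and sometimes report something else, mostly with a low value. They report only what shows in the picture. A call takes as long as a camera call. They do not tell look-alikes from the thing itself.
- look_for(camera, name): "at" ([column, row] in pixels, amid what is visible of it).
- tip_of(camera, name): "at" ([column, row] in pixels: a listed point, or the origin of a listed thing).
Readings, each from a call of its own:
- read_time_s(): time.
- read_qpos(): joint angles.
- read_joint_vel(): joint speeds.
- read_effort(): joint torques, N m.
- read_eef_pos(): TCP position.
- read_tcp_rot(): TCP orientation.
- read_ft_force(): force on the tool from outside, world axes, zero at the start.
- read_ft_torque(): the same for the moment, N m.
- read_finger_gap(): finger opening in m.
Only numpy, scipy, OpenCV 4.12 (cv2) and the standard library are available. Lean on these libraries where they do the work, as an engineer would, in place of code of your own. Each camera call takes 0.05 s, during which the arm holds its last target.

TASK

At this nut carver's stall, flip the toggle clamp fully open so that it frees the nut blank standing in it (do not pull the blank out while it is clamped), and leave the clamp open. Line up all four sawn nut blanks on the display board's cork discs in order of width: the widest on the end disc on the clamp's side of the table (left or right), then narrower one by one to the narrowest at the other end. Each stands upright and well centred on its own disc.

Things in the scene. Friction and masses are not known exactly. Their poses are not given: they have to be found in the camera images.
- blank60_mid (a point): Nut blank 60 mm wide (widest): upright round barrel of dark brown nut with flat cream sawn faces, 38 mm tall, 60 mm across at mid height, 51 mm at its faces. Loose, about 115 g. The point is its centre, 19 mm above its underside; z is its axis. It starts standing on the table, in the open or under the clamp's pad (then at clamp_station).
- blank50_mid (a point): Nut blank 50 mm wide (second widest): upright round barrel of dark brown nut with flat cream sawn faces, 38 mm tall, 50 mm across at mid height, 43 mm at its faces. Loose, about 80 g. The point is its centre, 19 mm above its underside; z is its axis. It starts standing on the table, in the open or under the clamp's pad (then at clamp_station).
- blank40_mid (a point): Nut blank 40 mm wide (second narrowest): upright round barrel of dark brown nut with flat cream sawn faces, 38 mm tall, 40 mm across at mid height, 34 mm at its faces. Loose, about 50 g. The point is its centre, 19 mm above its underside; z is its axis. It starts standing on the table, in the open or under the clamp's pad (then at clamp_station).
- blank30_mid (a point): Nut blank 30 mm wide (narrowest): upright round barrel of dark brown nut with flat cream sawn faces, 38 mm tall, 30 mm across at mid height, 25 mm at its faces. Loose, about 30 g. The point is its centre, 19 mm above its underside; z is its axis. It starts standing on the table, in the open or under the clamp's pad (then at clamp_station).
- seat_a: Cork disc, 66 mm across, 4 mm thick, fixed on the dark wooden display board (90 by 340 mm, 12 mm thick); first of the row of four, at the robot's left (+y) end. All four alike, centres 80 mm apart. Origin: centre of its underside, 12 mm above the table; top at 16 mm. x points across the board, away from the robot; y along the row to the left.
- seat_b: Cork disc, 66 mm across, 4 mm thick, fixed on the dark wooden display board (90 by 340 mm, 12 mm thick); second from the left (+y) end. All four alike, centres 80 mm apart. Origin: centre of its underside, 12 mm above the table; top at 16 mm. x points across the board, away from the robot; y along the row to the left.
- seat_c: Cork disc, 66 mm across, 4 mm thick, fixed on the dark wooden display board (90 by 340 mm, 12 mm thick); third from the left (+y) end. All four alike, centres 80 mm apart. Origin: centre of its underside, 12 mm above the table; top at 16 mm. x points across the board, away from the robot; y along the row to the left.
- seat_d: Cork disc, 66 mm across, 4 mm thick, fixed on the dark wooden display board (90 by 340 mm, 12 mm thick); last of the row, at the robot's right (-y) end. All four alike, centres 80 mm apart. Origin: centre of its underside, 12 mm above the table; top at 16 mm. x points across the board, away from the robot; y along the row to the left.
- clamp_station (a point): Fixed point on the table (z=0) under the clamp's pad, marked by a flat black 76 mm disc: the clamped blank stands here. x points level to the clamp's hinge, roughly away from the robot. Hinge axis: 70 mm along x, 50 mm up, parallel to y. Its steel cheeks begin 55 mm along x, 34 mm wide, 58 mm tall. At +y or -y side; a fixed tray of whole nuts (170x140x65 mm high) is opposite.
- clamp (a joint): Toggle clamp angle, rad: 0 closed, 1.62 fully open. Closed: a level steel bar from the hinge presses a pad on the blank; a black handle, 18 mm across, stands upright over the hinge, top 146 mm above the table. Push the handle away along the station's x; the bar swings up behind it. Over centre: a spring shuts it below 0.8, throws it open beyond; 3-6 N. Open: handle level, bar upright to 126 mm.
Not all that is in view belongs to the job. Leave any orange, pink or purple look-alike of the part that bears blank60_mid alone.

How it is judged:
On the way:
1. the clamp is flipped open while its blank still stands in it (value of joint clamp above 1.3 rad and horizontal distance between any of blank60_mid, blank50_mid, blank40_mid, blank30_mid and clamp_station below 0.02 m), for 0.2 s.
At the end, for the whole second after the job is handed in: Clamp open (over 1.3 rad). Each blank upright (within 0.12 rad), at rest on its own disc, centre within 12 mm of the disc's (height within 5 mm): widest on the end disc on the clamp's side (seat_a if the clamp is at +y, seat_d if at -y), then in falling order of width (value of joint clamp above 1.3 rad and ((world y of clamp_station above 0 m and horizontal distance between blank60_mid and seat_a below 0.012 m and z of blank60_mid in the frame of seat_a between 0.018 and 0.028 m and horizontal distance between blank50_mid and seat_b below 0.012 m and z of blank50_mid in the frame of seat_b between 0.018 and 0.028 m and horizontal distance between blank40_mid and seat_c below 0.012 m and z of blank40_mid in the frame of seat_c between 0.018 and 0.028 m and horizontal distance between blank30_mid and seat_d below 0.012 m and z of blank30_mid in the frame of seat_d between 0.018 and 0.028 m) or (world y of clamp_station below 0 m and horizontal distance between blank60_mid and seat_d below 0.012 m and z of blank60_mid in the frame of seat_d between 0.018 and 0.028 m and horizontal distance between blank50_mid and seat_c below 0.012 m and z of blank50_mid in the frame of seat_c between 0.018 and 0.028 m and horizontal distance between blank40_mid and seat_b below 0.012 m and z of blank40_mid in the frame of seat_b between 0.018 and 0.028 m and horizontal distance between blank30_mid and seat_a below 0.012 m and z of blank30_mid in the frame of seat_a between 0.018 and 0.028 m)) and angle between each of blank60_mid, blank50_mid, blank40_mid, blank30_mid's own z axis and vertical below 0.12 rad and linear speed of each of blank60, blank50, blank40, blank30 below 0.02 m/s and angular speed of each of blank60, blank50, blank40, blank30 below 0.2 rad/s); the robot touches nothing.
It also fails if it takes over 120 s, if anything falls off the work surface, if the arm or the gripper's body presses on something with over 40 N, if the wrist force passes 120 N, or if a joint passes its speed limit or range.

## Working session

There is one attempt and no reset: what is moved stays moved. The work goes in short steps, each a Python script; the robot and the scene stay as the last script left them, time stands still between calls to the robot, and variables do not carry over. Pictures are saved under pics/ and viewed, and the job is handed in when it is done.

```bash
ls; mkdir -p pics
cat > h.py <<'E'
from bench import *
import numpy as np, cv2
def snap(c,n):
    im=read_camera(c); cv2.imwrite('pics/'+n+'.png',cv2.cvtColor(im,cv2.COLOR_RGB2BGR)); return im
def ray(p,uv):
    K=np.array(p["K"]);T=np.array(p["camera_from_world"]);R=T[:3,:3];o=-R.T@T[:3,3]
    d=R.T@np.linalg.inv(K)@np.array([uv[0],uv[1],1.0]); return o,d/np.linalg.norm(d)
def onz(p,uv,z):
    o,d=ray(p,uv); return o+d*(z-o[2])/d[2]
def tri(rs):
    A=np.zeros((3,3));b=np.zeros(3)
    for o,d in rs:
        P=np.eye(3)-np.outer(d,d);A+=P;b+=P@o
    x=np.linalg.solve(A,b); return x,[np.linalg.norm((np.eye(3)-np.outer(d,d))@(x-o)) for o,d in rs]
E
python3 - <<'E'
from h import *
print(read_time_s(),read_tcp_rot())
names=["blank60_mid","blank50_mid","blank40_mid","blank30_mid","seat_a","clamp_station","clamp"]
for c in ["top","side","wrist"]:
    snap(c,c+"0")
    p=camera_params(c); print(c,np.round(p["K"],1).tolist(),np.round(p["camera_from_world"],3).tolist())
    for n in names:
        for f in (look_for,tip_of):
            try: print(n,f.__name__,[(np.round(d["at"]).astype(int).tolist(),round(d["confidence"],2)) for d in f(c,n)][:6])
            except Exception as e: print(n,f.__name__,e)
E
```

```text
pics
0.0 [ 2.29793019e-01  9.73238594e-01 -1.32354954e-03 -2.35942602e-04]
top [[494.3, 0.0, 320.9], [0.0, 494.3, 198.6], [0.0, 0.0, 1.0]] [[-0.021, -1.0, -0.014, 0.023], [-0.994, 0.022, -0.108, 0.468], [0.108, 0.012, -0.994, 1.036], [0.0, 0.0, 0.0, 1.0]]
blank60_mid call [([428, 207], 0.86), ([418, 262], 0.66), ([449, 133], 0.59), ([468, 276], 0.56)]
blank60_mid call [([428, 210], 0.9), ([448, 133], 0.9), ([421, 261], 0.72), ([467, 274], 0.64)]
blank50_mid call [([234, 200], 0.85)]
blank50_mid call []
blank40_mid call [([366, 214], 0.81)]
blank40_mid call [([368, 214], 0.84)]
blank30_mid call [([174, 216], 0.42)]
blank30_mid call [([169, 213], 0.41)]
seat_a call [([277, 132], 0.73), ([384, 111], 0.72), ([314, 125], 0.67), ([350, 119], 0.55)]
seat_a call [([386, 112], 0.91), ([275, 130], 0.8), ([349, 122], 0.79), ([315, 129], 0.77)]
clamp_station call [([174, 190], 0.81)]
clamp_station call [([170, 214], 0.77), ([173, 216], 0.45)]
clamp call [([168, 188], 0.64)]
clamp call it knows: blank30_mid, blank40_mid, blank50_mid, blank60_mid, clamp_station, seat
side [[468.1, 0.0, 319.3], [0.
[... 955 characters left out ...]
40_mid, blank50_mid, blank60_mid, clamp_station, seat
wrist [[303.6, 0.0, 316.9], [0.0, 303.6, 205.3], [0.0, 0.0, 1.0]] [[0.448, 0.894, 0.0, -0.65], [0.856, -0.429, 0.288, -0.037], [0.258, -0.129, -0.958, 0.379], [0.0, 0.0, 0.0, 1.0]]
blank60_mid call []
blank60_mid call []
blank50_mid call [([142, 389], 0.64)]
blank50_mid call [([143, 393], 0.67)]
blank40_mid call []
blank40_mid call []
blank30_mid call [([224, 338], 0.46)]
blank30_mid call [([218, 345], 0.77)]
seat_a call []
seat_a call []
clamp_station call [([232, 336], 0.61)]
clamp_station call [([218, 340], 0.8)]
clamp call [([225, 338], 0.48)]
clamp call it knows: blank30_mid, blank40_mid, blank50_mid, blank60_mid, clamp_station, seat
```

View pics/top0.png

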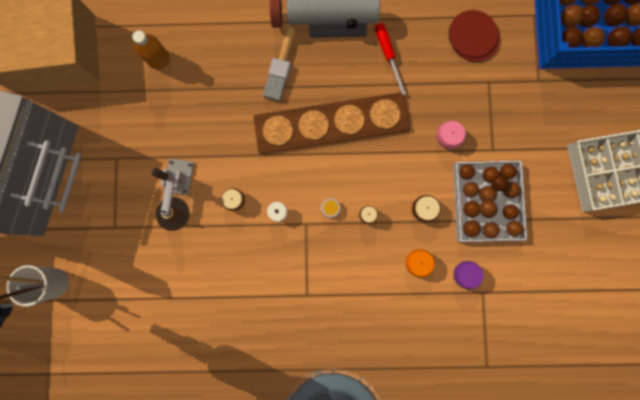

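View pics/side0.png

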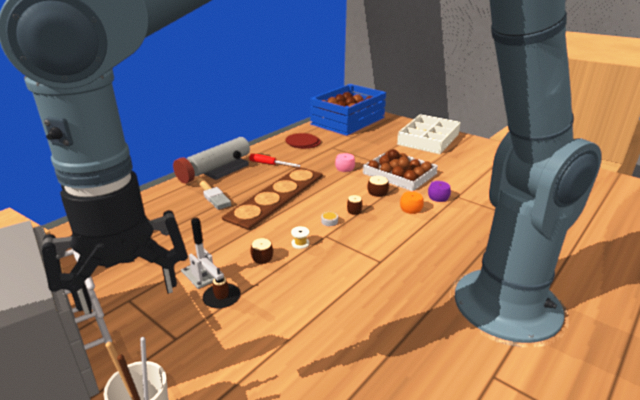

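View pics/wrist0.png

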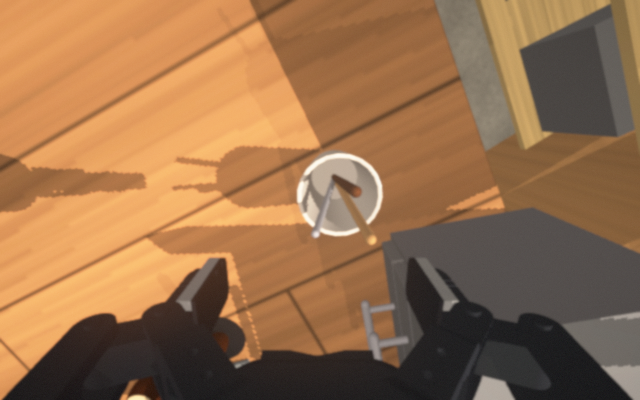

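The clamp, with a narrow blank under it, is at +y (top image about 172,214). The cream-faced blanks are at (232,199), (368,214) and (428,207), and the board's discs run from (277,130) to (385,113). The pink, orange and purple look-alikes stand apart from these. Next I triangulate from the top and side views.

Run:
```python
from h import *
pt=camera_params("top");ps=camera_params("side")
pairs={"b60":((428,208.5),(377,186)),"b50":((233,200),(261,251)),"b40":((368,214),(355,204.5)),"b30":((172,214),(222,287))}
for n,(a,b) in pairs.items():
    x,e=tri([ray(pt,a),ray(ps,b)]); print(n,np.round(x,4),np.round(e,4),"top@z19",np.round(onz(pt,a,.019),4))
S=[onz(pt,u,.014) for u in [(276,131),(314.5,127),(349.5,120.5),(385,111.5)]]
print(np.round(S,4))
def look(T,pos,quat=None):pass
print(inverse_kinematics([0.45,0.22,0.3],[1,0,0,0]) , inverse_kinematics([0.45,0.22,0.3],[2**-.5,2**-.5,0,0]),inverse_kinematics([0.45,0.22,0.3],[0,1,0,0]))
import subprocess
im=cv2.imread('pics/top0.png'); cv2.imwrite('pics/z1.png',cv2.resize(im[140:250,120:280],None,fx=5,fy=5,interpolation=cv2.INTER_CUBIC))
im=cv2.imread('pics/side0.png'); cv2.imwrite('pics/z2.png',cv2.resize(im[200:320,150:310],None,fx=5,fy=5,interpolation=cv2.INTER_CUBIC))
```

```text
b60 [ 0.4464 -0.2159  0.0144] [0.0041 0.0041] top@z19 [ 0.4426 -0.2172  0.019 ]
b50 [0.4724 0.2051 0.0167] [0.0024 0.0024] top@z19 [0.4703 0.2031 0.019 ]
b40 [ 0.4336 -0.0881  0.0179] [0. 0.] top@z19 [ 0.4336 -0.088   0.019 ]
b30 [0.4449 0.3381 0.0164] [0.0027 0.0027] top@z19 [0.4427 0.3354 0.019 ]
[[ 0.6219  0.1087  0.014 ]
 [ 0.6289  0.0235  0.014 ]
 [ 0.6417 -0.054   0.014 ]
 [ 0.6601 -0.133   0.014 ]]
[-1.06439749  0.04341995  0.54759699  1.91245319 -0.02432401  1.19216377
 -2.07902298] [-0.93395901  0.04560753  0.41182374  1.90741242 -0.01963969  1.19244741
 -0.51526133] [-0.73642158  0.05051063  0.20672396  1.89915377 -0.01114952  1.19302323
  1.04495515]
```

View pics/z1.png

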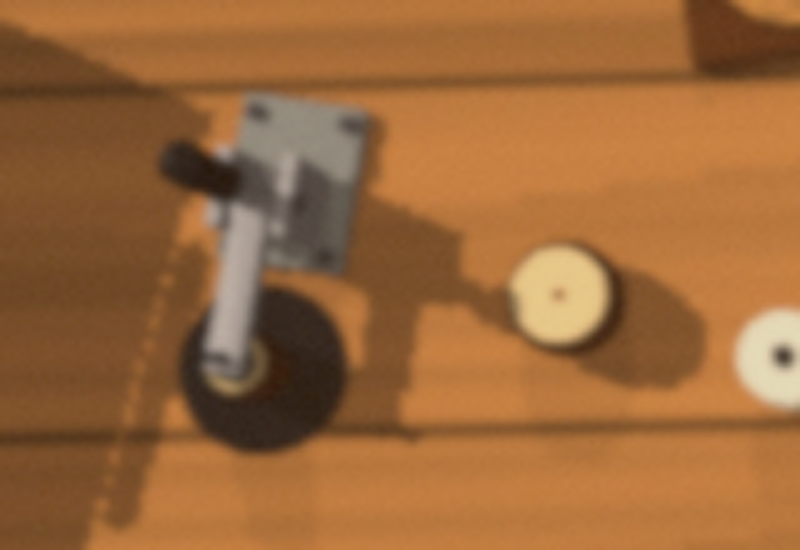

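View pics/z2.png

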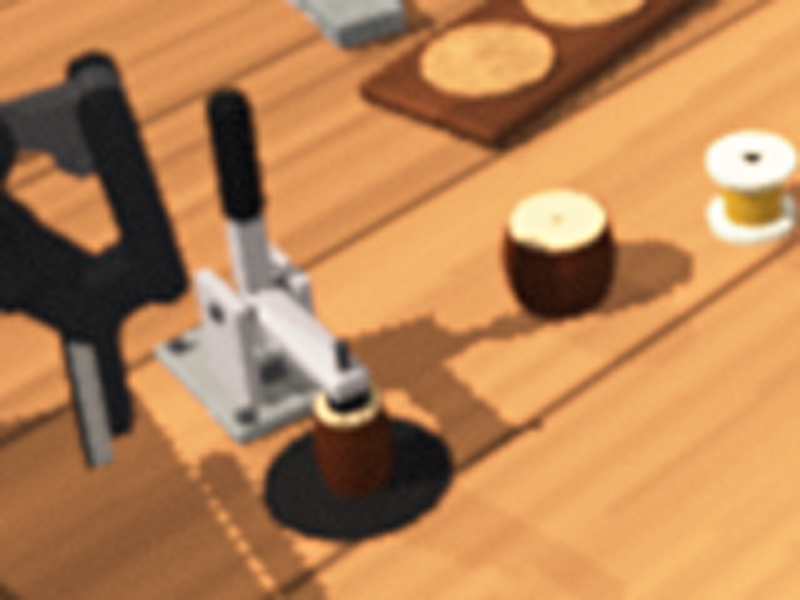

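Side view zoom: the 30 mm blank stands under the clamp pad, the handle is upright over the hinge, and the 50 mm blank is to its right. I'll take wrist views for precision.

Run:
```python
from h import *
from scipy.spatial.transform import Rotation as R
p=camera_params("wrist");T=np.array(p["camera_from_world"]);o=-T[:3,:3].T@T[:3,3]
Rt=R.from_quat(read_tcp_rot()).as_matrix();print("cam in tool",Rt.T@(o-read_eef_pos()))
q=[0,1,0,0]
for i,pos in enumerate([[.50,.30,.32],[.50,.12,.32]]):
    move_ptp(pos,q); 
    snap("wrist",f"w1_{i}"); p=camera_params("wrist"); np.save(f"pics/w1_{i}.npy",p,allow_pickle=True)
    for n in ["clamp_station","blank30_mid","blank50_mid","seat_a"]:
        print(n,[(np.round(d["at"],1).tolist(),round(d["confidence"],2),np.round(onz(p,d["at"],{"c":0,"b":.019,"s":.012}[n[0]]),4).tolist()) for d in tip_of("wrist",n)][:5])
print(read_time_s())
```

```text
cam in tool [ 0.07344544  0.00017235 -0.12319396]
clamp_station [([346.2, 128.8], 0.74, [0.4453, 0.3437, 0.0])]
blank30_mid [([348.3, 128.8], 0.72, [0.4444, 0.3447, 0.019])]
blank50_mid [([246.9, 148.3], 0.79, [0.471, 0.2056, 0.019])]
seat_a [([89.2, 261.3], 0.9, [0.6476, -0.0544, 0.012]), ([43.4, 267.4], 0.79, [0.6584, -0.1289, 0.012]), ([142.8, 256.7], 0.61, [0.6394, 0.031, 0.012]), ([191.5, 246.8], 0.59, [0.6224, 0.1089, 0.012]), ([345.6, 130.5], 0.54, [0.447, 0.3418, 0.012])]
clamp_station [([473.0, 129.4], 0.95, [0.4471, 0.3444, 0.0])]
blank30_mid [([480.2, 124.7], 0.75, [0.44, 0.3437, 0.019]), ([164.9, 118.5], 0.52, [0.4332, -0.0813, 0.019]), ([158.7, 266.1], 0.21, [0.6537, -0.1221, 0.019])]
blank50_mid [([377.0, 146.6], 0.65, [0.4697, 0.2059, 0.019])]
seat_a [([311.8, 245.9], 0.88, [0.6222, 0.1155, 0.012]), ([258.3, 252.1], 0.71, [0.6329, 0.0323, 0.012]), ([205.8, 258.1], 0.69, [0.6434, -0.0504, 0.012]), ([155.2, 265.5], 0.66, [0.6565, -0.1315, 0.012])]
4.6917
```

View pics/w1_0.png

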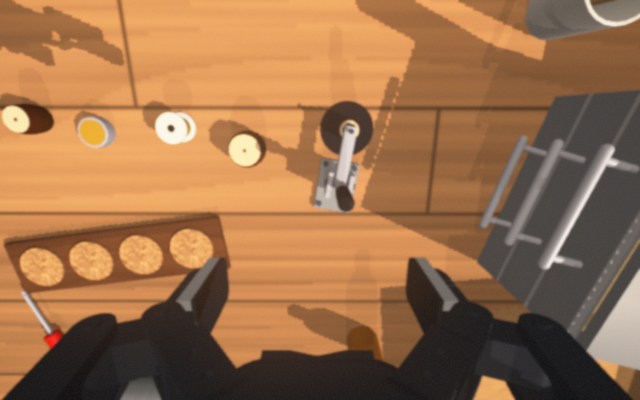

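View pics/w1_1.png

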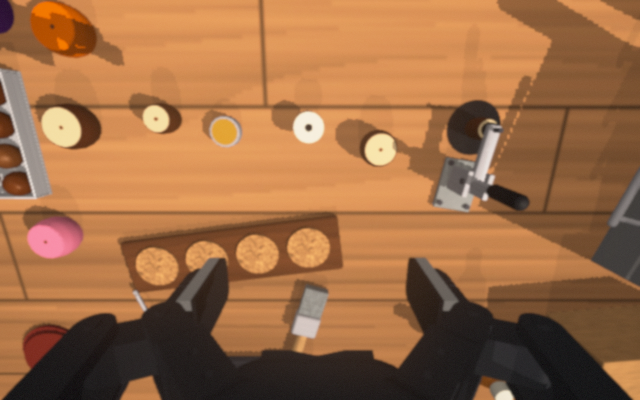

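Run:
```python
from h import *
P=[np.load(f"pics/w1_{i}.npy",allow_pickle=True).item() for i in (0,1)]
pt=camera_params("top")
def T(a,b,t=None):
    r=[ray(P[0],a),ray(P[1],b)]+([ray(pt,t)] if t else [])
    x,e=tri(r);print(np.round(x,4),np.round(e,4));return x
print("handle top");T((345,203),(519,202),(155,171.5))
print("disc")
print(onz(P[0],(346.5,128.5),0),onz(P[1],(473,127),0),onz(pt,(172.8,214.4),0))
# segment dark disc ellipse? plate corners, z~5mm
print("plate corners");
for a in [(323,157),(359,160),(313,208),(353,211)]: print(onz(P[0],a,.006))
for a in [(447,157),(435,206),(468,211)]: print(onz(P[1],a,.006))
# seats: fit circles by color
for i in (0,1):
    for s,e in zip([(89.2,261.3),(43.4,267.4),(142.8,256.7),(191.5,246.8)] if i==0 else [(311.8,245.9),(258.3,252.1),(205.8,258.1),(155.2,265.5)],range(4)):
        print(i,onz(P[i],s,.016)[:2])
S=[]
im=cv2.imread('pics/w1_1.png');crop=im[180:300,100:360];cv2.imwrite('pics/z3.png',cv2.resize(crop,None,fx=3,fy=3,interpolation=cv2.INTER_CUBIC))
im=cv2.imread('pics/w1_0.png');crop=im[90:220,280:420];cv2.imwrite('pics/z4.png',cv2.resize(crop,None,fx=4,fy=4,interpolation=cv2.INTER_CUBIC))
for i in (0,1):
    im=cv2.imread(f'pics/w1_{i}.png').astype(int)
    # cork: bright ; board: dark -> flood in board bbox
    gray=im.sum(2)
    roi=[(205,290,0,235),(205,300,115,350)][i]
    sub=gray[roi[0]:roi[1],roi[2]:roi[3]]
    m=(sub>270).astype(np.uint8)
    n,l,st,ce=cv2.connectedComponentsWithStats(m,connectivity=4)
    for k in range(1,n):
        if 700<st[k,4]<2500:
            c=ce[k]+[roi[2],roi[0]];print(i,st[k].tolist(),np.round(c,1),np.round(onz(P[i],c,.016),4))
```

```text
handle top
[0.514  0.3312 0.1421] [0.0007 0.001  0.0016]
disc
[0.44488737 0.344071   0.        ] [0.44381073 0.34394422 0.        ] [0.44341776 0.33958257 0.        ]
plate corners
[0.48438092 0.31102196 0.006     ]
[0.48853558 0.36283805 0.006     ]
[0.56099109 0.29661808 0.006     ]
[0.56557273 0.35706327 0.006     ]
[0.48543405 0.30990408 0.006     ]
[0.55903158 0.30115119 0.006     ]
[0.5668097  0.35205934 0.006     ]
0 [ 0.64553765 -0.0510618 ]
0 [ 0.65627484 -0.12489291]
0 [0.63745207 0.03347051]
0 [0.62057755 0.11069936]
1 [0.62037837 0.11559316]
1 [0.63098585 0.03310033]
1 [ 0.64138038 -0.04884033]
1 [ 0.65432234 -0.12918273]
0 [19, 42, 48, 40, 1431] [ 41.7 266.8] [ 0.6553 -0.1273  0.016 ]
0 [51, 68, 136, 17, 1093] [136.4 283.8] [0.685  0.0156 0.016 ]
1 [171, 23, 46, 41, 1454] [308.3 247.8] [0.6235 0.1103 0.016 ]
1 [120, 29, 45, 40, 1420] [257.1 253.8] [0.6339 0.0311 0.016 ]
1 [63, 36, 51, 59, 1286] [201.4 262.8] [ 0.6495 -0.0565  0.016 ]
1 [20, 42, 45, 39, 1374] [156.6 266.1] [ 0.6554 -0.1271  0.016 ]
```

View pics/z4.png

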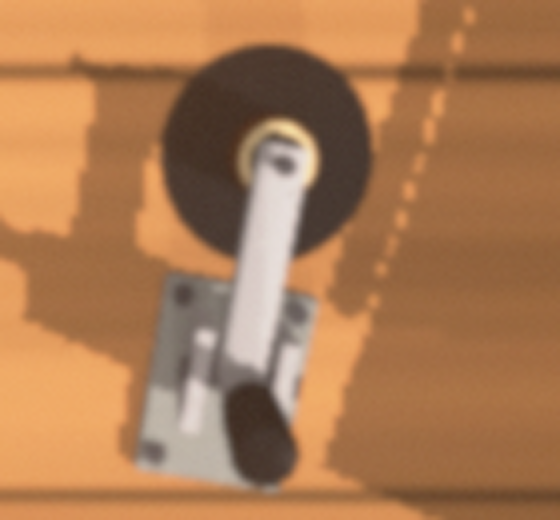

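View pics/z3.png

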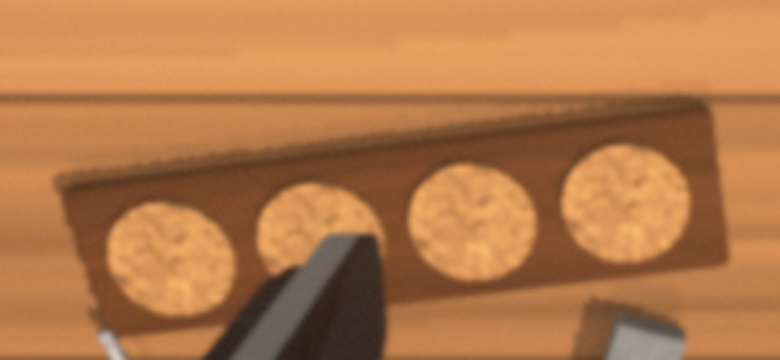

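```bash
cat >> h.py <<'E'
from scipy.spatial.transform import Rotation as Ro
def qz(deg): return (Ro.from_euler('z',deg,degrees=True)*Ro.from_quat([0,1,0,0])).as_quat()
ST=np.array([.4445,.3437]); YS=-10.; U=np.array([np.cos(np.radians(YS)),np.sin(np.radians(YS))])
SEAT={'a':(.6235,.1103),'b':(.6339,.0311),'c':(.6446,-.0480),'d':(.6554,-.1271)}; YB=7.65
def sp(x,z): return [*(ST+U*x),z]
E
python3 - <<'E'
from h import *
q=qz(YS)
move_gripper(0.0)
move_ptp(sp(.028,.24),q); movel(sp(.028,.125),speed=.15)
print(read_ft_force())
for x,z in [(.05,.124),(.07,.121),(.09,.116),(.107,.110),(.120,.106)]:
    movel(sp(x,z),speed=.08); print(x,np.round(read_ft_force(),1))
snap("top","t2");snap("side","s2");print(read_time_s())
E
```

```text
[-0.28554596  0.39115352  0.53528403]
0.05 [-0.4  0.7 -0. ]
0.07 [-2.7  1.6  1.7]
0.09 [-0.2 -0.6  0.2]
0.107 [-0.6  0.4 -0.2]
0.12 [-0.5  0.1  0.6]
9.3333
```

View pics/s2.png

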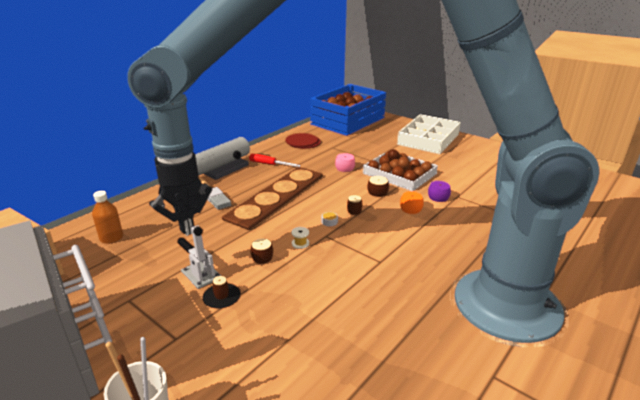

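The bar now stands upright, the handle lies back, and the blank is still on the black disc (220,290). I'll lift off and check with the wrist camera.

Run:
```python
from h import *
movel(sp(.120,.27),speed=.25); move_gripper(.085)
move_ptp([.47,.27,.27],qz(0)); snap("wrist","w2"); p=camera_params("wrist"); np.save("pics/w2.npy",p,allow_pickle=True)
for n in ["blank30_mid","blank50_mid","clamp_station"]:
    print(n,[(np.round(d["at"],1).tolist(),round(d["confidence"],2),np.round(onz(p,d["at"],0 if n[0]=='c' else .019),4).tolist()) for d in tip_of("wrist",n)][:4])
move_ptp([.47,-.17,.27],qz(0)); snap("wrist","w3"); p=camera_params("wrist"); np.save("pics/w3.npy",p,allow_pickle=True)
for n in ["blank40_mid","blank60_mid"]:
    print(n,[(np.round(d["at"],1).tolist(),round(d["confidence"],2),np.round(onz(p,d["at"],0 if n[0]=='c' else .019),4).tolist()) for d in tip_of("wrist",n)][:4])
print(read_time_s())
```

```text
blank30_mid [([376.7, 152.8], 0.64, [0.4433, 0.3442, 0.019])]
blank50_mid [([264.7, 173.8], 0.9, [0.4693, 0.2056, 0.019])]
clamp_station [([375.9, 155.5], 0.62, [0.4491, 0.3471, 0.0])]
blank40_mid [([386.4, 145.1], 0.86, [0.4335, -0.0836, 0.019])]
blank60_mid [([240.3, 268.5], 0.87, [0.6011, -0.2728, 0.019]), ([201.8, 19.9], 0.81, [0.3, -0.2936, 0.019]), ([281.9, 152.7], 0.65, [0.4431, -0.2109, 0.019]), ([297.0, 44.3], 0.55, [0.3236, -0.1905, 0.019])]
13.4
```

View pics/w2.png

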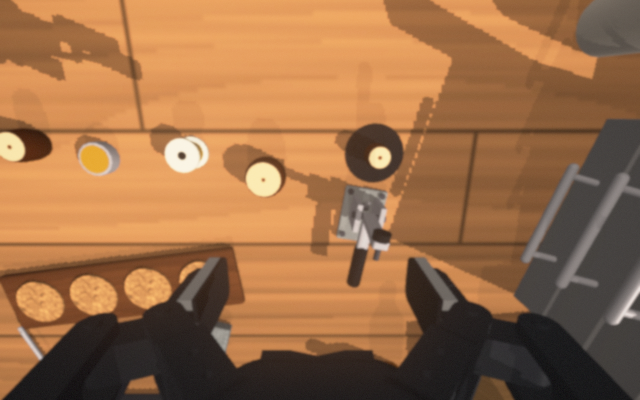

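View pics/w3.png

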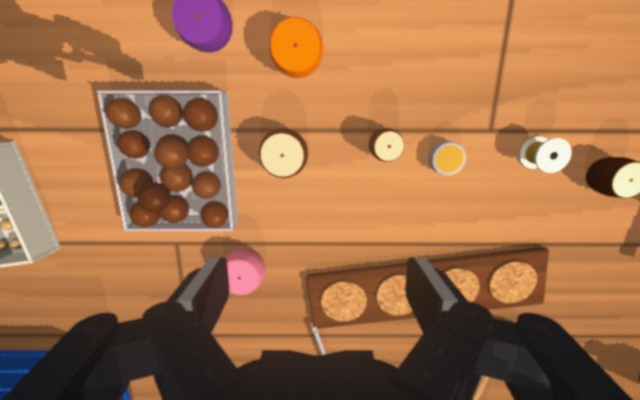

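w2: clamp open with the bar up, and the 30 mm blank is free with its top at (380,157). w3: the 60 mm blank's top mark is at (282,155) and the 40 mm blank's at (388,146). I'll triangulate the top-face centres.

Run:
```python
from h import *
L=lambda f:np.load(f"pics/{f}.npy",allow_pickle=True).item()
w={k:L(k) for k in ["w1_0","w1_1","w2","w3"]}
D={"b50":dict(w2=(263.5,179.5),w1_0=(245.5,150),w1_1=(380.5,149)),"b40":dict(w3=(388.5,146),w1_1=(156,118.5)),"b60":dict(w3=(282,155.5),w1_1=(61,127)),"b30":dict(w2=(380,157))}
for n,d in D.items():
    r=[ray(w[k],v) for k,v in d.items()]
    if len(r)>1: print(n,"tri",np.round(tri(r)[0],4))
    print([np.round(onz(w[k],v,.038)[:2],4).tolist() for k,v in d.items()])
for yaw in (90+YB,-90+YB,YB): print(yaw,inverse_kinematics([.6235,.1103,.04],qz(yaw)),inverse_kinematics([.6554,-.1271,.04],qz(yaw)),inverse_kinematics([.4431,-.2109,.022],qz(yaw)))
```

```text
b50 tri [0.4716 0.2073 0.0374]
[[0.4725, 0.2071], [0.4712, 0.208], [0.4708, 0.2069]]
b40 tri [ 0.433  -0.0849  0.0356]
[[0.4327, -0.0854], [0.433, -0.0836]]
b60 tri [ 0.444  -0.2088  0.037 ]
[[0.444, -0.2087], [0.4439, -0.208]]
[[0.4458, 0.3446]]
97.65 [ 0.06444102  0.63641025 -0.39094446  1.75030996  0.31576943  0.81723748
  2.79955075] [ 0.8427946   0.95011699 -1.040251    1.63808603  0.90368775  1.10425543
  2.81791752] [ 1.37687263  0.91339961 -1.25206456  2.07398054  1.06564898  1.03331931
  2.82944771]
-82.35 [-0.56756876  0.63852446  0.42182648  1.78393517 -0.34938487  0.79355642
  0.16197094] [-0.28207356  0.72498043  0.55866828  1.69792688 -0.48242257  0.8596986
  0.61842559] [-0.11990508  0.49236374  0.55243827  2.13810968 -0.4399821   0.62168877
  0.87673594]
7.65 [-0.44201987  0.61276509  0.25786615  1.77748282 -0.21047552  0.77822555
  1.62577835] [-0.20881226  0.69794171  0.45520909  1.69418322 -0.38900199  0.84047601
  2.12121895] [-0.02730577  0.46859755  0.44317049  2.13418883 -0.34647197  0.60687304
  2.36590584]
```

```bash
cat >> h.py <<'E'
def pick_place(src,yaw,seat,zg=.023,hi=.16,opn=.085):
    x,y=src; q=qz(yaw); qp=qz(YB-90); sx,sy=SEAT[seat]
    move_gripper(opn); move_ptp([x,y,hi],q); movel([x,y,zg],speed=.15)
    move_gripper(0.0,30); pause(.15); g=read_finger_gap(); f=read_ft_force()
    movel([x,y,hi],speed=.2); g2=read_finger_gap(); print("grip",round(g,4),round(g2,4),np.round(f,1),np.round(read_ft_force(),1))
    if g2<.02: print("MISSED"); return
    move_ptp([sx,sy,hi],qp); movel([sx,sy,zg+.017],speed=.12); print("place",np.round(read_ft_force(),1),np.round(read_eef_pos(),4))
    pause(.2); move_gripper(min(g2+.022,.085)); pause(.1); movel([sx,sy,hi],speed=.2); print("t",read_time_s())
E
python3 - <<'E'
from h import *
pick_place((.444,-.2088),YB-90,'a')
snap("top","t4")
E
```

```text
grip 0.0579 0.0579 [-1.1  0.2  5.3] [ 0.3 -0.1 -1.2]
place [-0.3 -0.4 -0.8] [0.6241 0.1103 0.0403]
t 21.0833
```

View pics/t4.png

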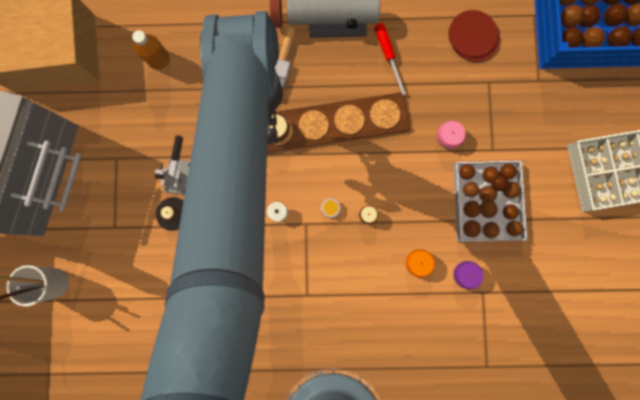

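The 60 mm blank is on the left disc (280,127), though the arm partly hides it. I'll continue with the others.

Run:
```python
from h import *
pick_place((.4716,.2072),YB-90,'b',zg=.024)
pick_place((.433,-.0849),YB-90,'c',zg=.024,opn=.075)
move_ptp([.50,.05,.32],qz(0)); snap("wrist","w5"); p=camera_params("wrist"); np.save("pics/w5.npy",p,allow_pickle=True)
snap("side","s5")
```

```text
grip 0.048 0.0482 [-0.8 -0.7  6.9] [ 0.6 -0.1 -0.9]
place [ 1.2  1.  -0.5] [0.6345 0.0311 0.0413]
t 28.0667
grip 0.0381 0.0382 [-1.  -0.1  5.7] [-0.4  0.8 -0.3]
place [-0.5  0.2 -0.5] [ 0.6452 -0.0482  0.0413]
t 35.0667
```

View pics/w5.png

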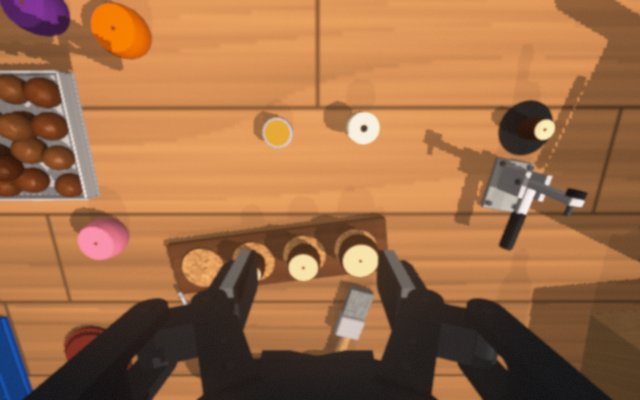

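View pics/s5.png

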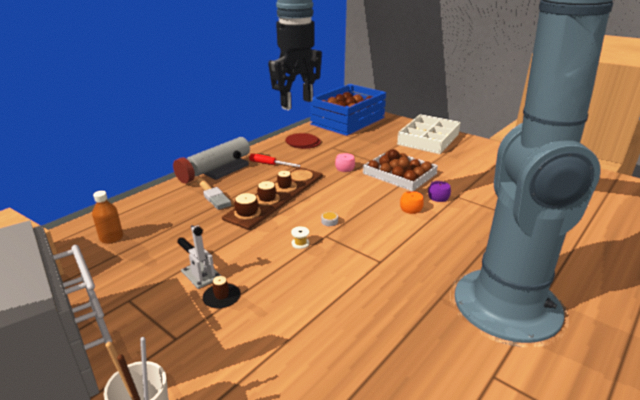

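Three blanks stand on a, b and c in the side view (247,205; 267,190; 284,179). The clamp is still open. Next is the 30 mm blank.

Run:
```python
from h import *
pick_place((.4450,.3440),YS,'d',zg=.024,hi=.19,opn=.065)
move_gripper(.02)
for i,pos in enumerate([[.45,-.02,.32],[.45,-.02,.25],[.48,.10,.30]]):
    move_ptp(pos,qz(0)); snap("wrist",f"w6_{i}"); np.save(f"pics/w6_{i}.npy",camera_params("wrist"),allow_pickle=True)
    p=camera_params("wrist")
    for n in ["blank60_mid","blank50_mid","blank40_mid","blank30_mid"]:
        print(n,[(round(d["confidence"],2),np.round(onz(p,d["at"],.035),4).tolist()) for d in tip_of("wrist",n)][:4])
move_ptp([.40,-.30,.3],qz(0));snap("top","t6");snap("side","s6")
p=camera_params("top")
for n in ["blank60_mid","blank50_mid","blank40_mid","blank30_mid"]:
        print(n,[(round(d["confidence"],2),np.round(onz(p,d["at"],.035),4).tolist()) for d in tip_of("top",n)][:4])
print(read_time_s())
```

```text
grip 0.0285 0.0284 [-1.4 -1.2  6. ] [ 0.7 -0.3 -1.1]
place [ 0.3  0.9 -0.3] [ 0.6561 -0.1273  0.0416]
t 45.1667
blank60_mid [(0.9, [0.3283, -0.1845, 0.035]), (0.82, [0.5967, -0.2613, 0.035]), (0.78, [0.6241, 0.1101, 0.035]), (0.73, [0.3067, -0.2828, 0.035])]
blank50_mid [(0.56, [0.6293, 0.0251, 0.035])]
blank40_mid [(0.59, [0.6437, -0.0486, 0.035]), (0.42, [0.6489, -0.1235, 0.035])]
blank30_mid [(0.52, [0.6365, -0.0474, 0.035]), (0.5, [0.653, -0.1275, 0.035])]
blank60_mid [(0.96, [0.3317, -0.1843, 0.035]), (0.76, [0.3029, -0.2791, 0.035]), (0.35, [0.4357, 0.3076, 0.035])]
blank50_mid [(0.67, [0.6369, 0.0287, 0.035])]
blank40_mid [(0.58, [0.6471, -0.0458, 0.035])]
blank30_mid []
blank60_mid [(0.93, [0.5947, -0.2573, 0.035]), (0.85, [0.6251, 0.1047, 0.035]), (0.63, [0.326, -0.1823, 0.035])]
blank50_mid [(0.49, [0.6287, 0.0213, 0.035])]
blank40_mid [(0.18, [0.6528, -0.1235, 0.035])]
blank30_mid [(0.81, [0.6526, -0.1229, 0.035])]
blank60_mid [(0.9, [0.6002, -0.2667, 0.035]), (0.82, [0.6226, 0.1071, 0.035]), (0.78, [0.3339, -0.1898, 0.035]), (0.77, [0.2985, -0.2901, 0.035])]
blank50_mid [(0.58, [0.629, 0.0253, 0.035])]
blank40_mid [(0.8, [0.6407, -0.0496, 0.035]), (0.5, [0.6237, 0.0254, 0.035])]
blank30_mid []
50.1333
```

View pics/w6_1.png

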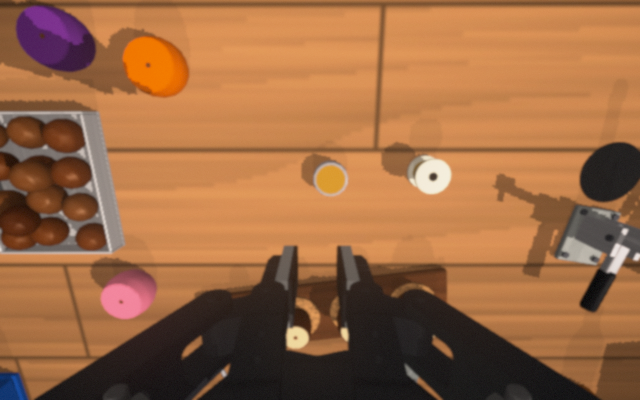

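View pics/t6.png

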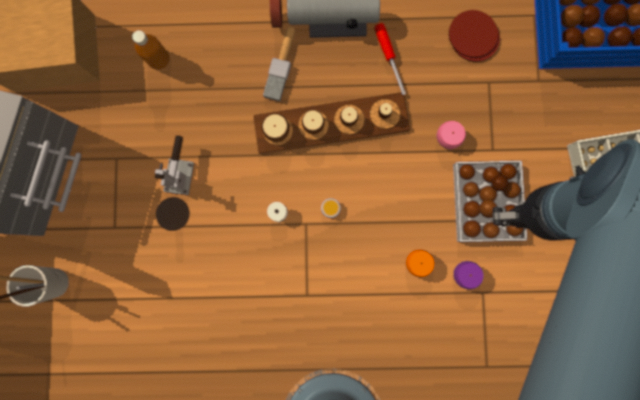

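View pics/s6.png

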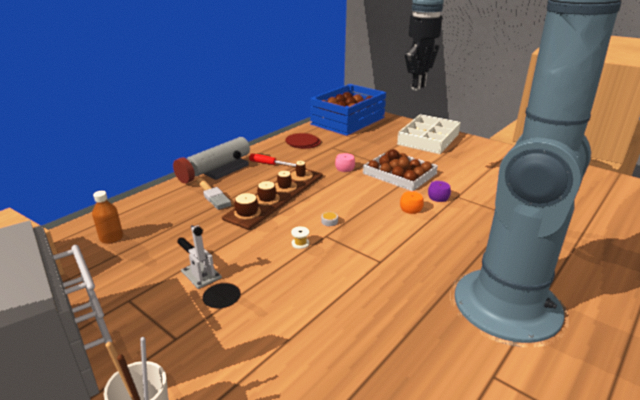

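All four stand on their discs in falling width from left to right, and the clamp is open. I'll do one clear wrist check of the centring.

Run:
```python
from h import *
move_ptp([.64,.0,.28],qz(0)); im=snap("wrist","w7"); p=camera_params("wrist"); np.save("pics/w7.npy",p,allow_pickle=True)
K=np.array(p["K"]);T=np.array(p["camera_from_world"])
o=cv2.cvtColor(im,cv2.COLOR_RGB2BGR)
for s,(x,y) in SEAT.items():
    for z,c in((.016,(255,0,0)),(.054,(0,255,0))):
        P=K@(T[:3]@[x,y,z,1]);P=P[:2]/P[2];print(s,z,np.round(P,1)); 
        r={'a':.0255,'b':.0215,'c':.017,'d':.0125}[s] if z>.02 else .033
        pts=[]
        for t in np.linspace(0,6.28,40):
            Q=K@(T[:3]@[x+r*np.cos(t),y+r*np.sin(t),z,1]);pts.append(Q[:2]/Q[2]*8)
        cv2.polylines(o,[np.array(pts).astype(np.int32)],True,c,1,cv2.LINE_AA,3)
cv2.imwrite("pics/w7o.png",cv2.resize(o[60:240,160:480],None,fx=2.5,fy=2.5,interpolation=cv2.INTER_CUBIC))
```

```text
a 0.016 [405.9 160.1]
a 0.054 [415.1 164.9]
b 0.016 [343.7 168.5]
b 0.054 [346.4 174.1]
c 0.016 [282.6 176.9]
c 0.054 [279.  183.4]
d 0.016 [222.4 185.3]
d 0.054 [212.9 192.5]
```

View pics/w7o.png

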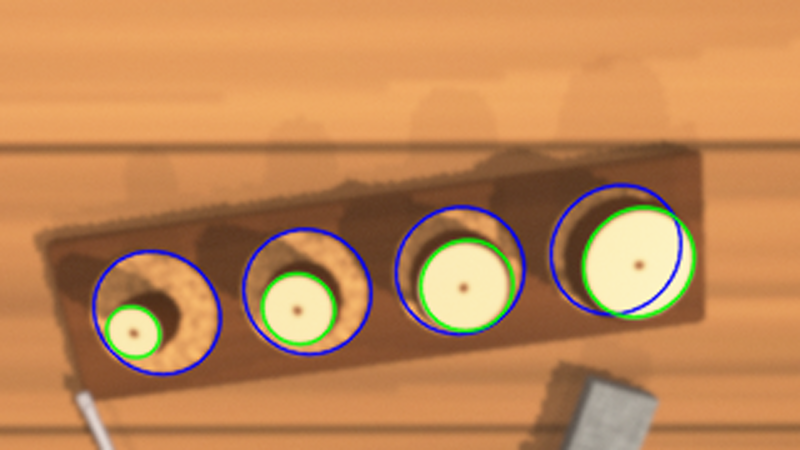

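The overlay matches: both the cork discs (blue) and the blanks' top faces (green) fall on the predicted circles to about 1–2 mm.

Run:
```python
from h import *
pause(.3); print(read_time_s(), np.round(read_ft_force(),1)); sign_off()
```

```text
51.9167 [-0.4  0.9  0.1]
the job is handed in; nothing more can be done
```

The job is done and handed in at 51.9 s. The clamp is open, and all four blanks stand on their own discs, widest at the clamp's end.

- **Clamp:** I pushed its handle over centre while the 30 mm blank still stood under the pad. The push read about 3 N at the wrist. The blank stayed on its black disc, and the pictures show the clamp open at the end. I could not read the joint angle itself.
- **Order:** The clamp is on the left (+y), so the blanks run 60, 50, 40 and 30 mm on seats a, b, c and d.
- **Centring:** In the last wrist picture, each disc and each blank's top face lay within about 1–2 mm of where I predicted it. All four looked upright. The gripper is clear of everything.
- **Disagreements:**
    - The finger gap read about 2 mm below each blank's stated width on every grasp.
    - The network's blank positions in the final views scattered by several mm. It missed some blanks in some of those views, so I relied on the overlay for the centring check.

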